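# Slide the icing scraper over the board's edge and lay it in the baking tray

### The job

The thin flat steel icing scraper lies on the chopping board, too thin to be picked up there. Press on it and slide it out over the board's left-hand end (the end towards the baking tray) until about a third of it sticks out while it still lies flat on the board, then grip it across its width at the overhanging end, lift it clear of the board and set it down in the shallow baking tray, flat on the tray's bottom and lengthwise; do not drop it. Leave the fork that lies on the board alone.

Things in the scene. Friction and masses are not known exactly. Their poses are not given: they have to be found in the camera images.
- scraper: flat plate of plain steel loose on the board, scale along one long side, dark dot near one end: 50 (x) x 140 (y) x 3 mm thick, 0.15 kg. Origin: centre of its underside, z up. Its +y end points to, and lies 10 to 35 mm short of, the board's left end. Shut fingertips pressing on its top (5 N or more) drag it along, as it slides easily on the wood; it tips only if over half overhangs.
- board: brown wooden chopping board, 240 (x) x 340 (y) x 21.6 mm thick, fixed on the worktop; origin: centre of its underside, z up. Its left-hand end is the one at its own y = +170 mm; beyond it is the bare worktop, 22 mm lower, so that fingers can pass down on both sides of an overhanging plate.
- tray: shallow aluminium baking tray left of the board, loose, 0.5 kg, outside 140 (x) x 210 (y, its length) mm; origin: centre of its underside, z up. Its floor's upper face is 3 mm above its underside; the rim, 6 mm thick, stands 15 mm high, leaving 131 x 201 mm clear inside. The flat front of a tall cupboard stands behind it, at x = 0.55 m wherever y is above 0.14 m: keep the wrist clear of it.
- fork: steel table fork lying on the board right of the scraper, 193 x 26 x 15 mm, lengthwise roughly along the board's x; origin: about its middle. A bystander, to be left alone.

How it is judged:
On the way, in this order (a step that is already met when the one before it is completed fails the run):
1. the scraper, still lying flat on the board, sticks out at least 25 mm past the board's left-hand end (y of scraper in the frame of board above 0.125 m and z of scraper in the frame of board between 0.018 and 0.027 m and contact force between scraper and board above 0.2 N and angle between scraper's own z axis and vertical below 0.1 rad), for 0.2 s.
2. the scraper is held in the fingers, lifted clear of the board (contact force between scraper and the fingers above 1 N and height (world z) of scraper above 0.035 m and contact force between scraper and board below 0.05 N), for 0.2 s.
At the end, for the whole second after the job is handed in: the scraper lies at rest flat on the bottom of the baking tray (within 0.05 rad of level, no part of it up on the rim), its length within 20 degrees of the tray's length, released; the tray stands flat on the worktop (x of scraper in the frame of tray between -0.05 and 0.05 m and y of scraper in the frame of tray between -0.04 and 0.04 m and z of scraper in the frame of tray below 0.008 m and angle between the y axis of scraper and the y axis of tray, either way round below 0.35 rad and angle between each of scraper, tray's own z axis and vertical below 0.05 rad and height (world z) of tray below 0.01 m and linear speed of scraper below 0.02 m/s); the robot touches nothing.
It fails at once if the scraper is let go in the air, its underside more than 45 mm above the worktop (height (world z) of scraper above 0.045 m and contact force between scraper and the fingers below 0.02 N).
It fails at once if the fork is moved more than 40 mm (distance of fork from where it was at the start of the episode above 0.04 m).
It also fails if it takes over 48 s, if anything falls off the work surface, if the arm or the gripper's body presses on something with over 40 N, if the wrist force passes 120 N, or if a joint passes its speed limit or range.

### The arm

A 6-joint arm with a two-finger parallel gripper is mounted at the origin on a cart in front of the work surface, level with it; the furniture and walls round the work are solid. World frame = base frame: x ahead of the robot, y to its left, z up, the work surface at z = 0. Lengths are in m, angles in rad, forces in N, time in s.
With the tool pointing down it reaches from about 0.35 to 0.85 m from the base axis. Payload 8.1 kg.
Tool frame: the origin (TCP) lies on the centre line of the jaws, within the pads' length; the fingertips stand 22 mm ahead of it and the grasp point (between the pads) lies 3 mm ahead of it; z points along the fingers, y is the line along which they close (so a half turn about z gives the same grasp; the last joint's range is limited). The gripper opens to 93 mm and grips with 3 to 60 N. Pads are 15 mm wide; open, the fingers measure 128 mm over their backs; the gripper's body (75 mm by 188 mm) begins 65 mm behind the grasp point.
Start: joints at [1.185, 0.13, 1.488, -0, 1.523, -0.085], TCP at [0.178, 0.573, 0.241] pointing down, gripper open.
Joint ranges: [-2.96, 2.96], [-0.89, 2.26], [0.02, 2.5], [-1.34, 4.48], [0, 2.73], [-2.66, 2.66]. Speed limits (rad/s): [2.39, 2.39, 2.79, 3.14, 3.14, 3.14].

### API

Orientations are given as a rotation vector (axis times angle).
In Python, from plant import robot gives the robot as it stands.
- The arm moves only by the tool shift_gripper, called after ">>>" as name(argument=value, ...) on one line, values as JSON. Schema: {"type":"object","properties":{"rows":{"type":"array","items":{"type":"number"},"minItems":5,"maxItems":100},"clamp_n":{"type":"number"},"only":{"type":"string"},"quiet":{"type":"boolean"},"lines":{"type":"string"}},"required":["rows"],"additionalProperties":false}. rows is one flat list of numbers that holds 1 to 20 rows one after another, with no inner brackets; each row has 5 numbers: the finger opening in m, then dx, dy, dz in m, then a turn about the tool's z in rad; each row shifts and turns the commanded pose from where the row before left it, along the tool's axes as they then stand; what a row does not reach is not made up. A row lasts 1/10 s, in which the tool goes at most 0.05 m and 0.15 rad, less where a joint would pass 70% of its speed; a pose out of reach is approached as far as the arm can. The fingers move at their own pace and stop on an object; clamp_n is the grip in N (left out, the last holds). Time passes only in rows, so rows that do not move let the fingers close. The tool returns the time, the measured TCP pose, the force, the opening and the grip force at its end. only (a regular expression) keeps the lines of the reply that match it, lines (a string "A,B") keeps lines A to B, and quiet returns only ok. Input that does not fit is refused with a message, and nothing moves.
- robot.read_state(): the state, without advancing time (a new reading comes with each control period).
- robot.read_camera(name): name is "scene" or "top" or "wrist"; returns a dict with "image" (384x512x3 uint8, red, green, blue), "fx", "fy", "cx", "cy" (pixels), "R" (3x3) and "t" (3): a world point X has camera coordinates R X + t. Camera axes: x right, y down, z forward; pixel columns grow to the right and rows downward; lengths in m; the calibration is good to about 2 mm. A picture is of the moment at which its call begins. There is no depth.
- robot.close_job(): hands the job in; it is judged then, once.
The state is a dict: "t": time; "q": joint angles; "dq": joint speeds; "joint_torque": joint torques, N m; "tool_pos": TCP position; "orientation": TCP orientation; "force": force on the tool from outside, world axes, zero at the start; "wrist_torque": the same for the moment, N m; "opening": finger opening in m; "gripper_force": force on a finger pad.
Only numpy, scipy, OpenCV 4.12 (cv2) and the standard library are available. Lean on these libraries where they do the work, as an engineer would, in place of code of your own. Each camera call takes 0.05 s, during which the arm holds its last target. There are 200 camera calls.

## Working session

There is one attempt and no reset: what is moved stays moved. The work goes in short steps, Python scripts to look and compute and a tool call to move; the robot and the scene stay as the last step left them, time stands still between calls to the robot, and variables do not carry over. Pictures are saved under pics/ and viewed, at most 10 in all, crops included, and the job is handed in when it is done.

```bash
mkdir -p pics; ls
```

Run:
```python
from plant import robot
import cv2,numpy as np
for n in("top","scene"):
    c=robot.read_camera(n); cv2.imwrite(f"pics/{n}0.png",cv2.cvtColor(c["image"],cv2.COLOR_RGB2BGR))
    print(n,c["fx"],c["fy"],c["cx"],c["cy"],np.round(c["R"],4).tolist(),np.round(c["t"],4).tolist())
s=robot.read_state();print(s)
```

```text
pics
plant.py
top 434.77285068069165 434.77285068069165 260.5398825640487 189.64991146339892 [[-0.004, -0.9997, 0.0245], [-0.9852, -0.0002, -0.1715], [0.1715, -0.0248, -0.9849]] [-0.0051, 0.4448, 1.0728]
scene 352.6463967820585 352.6463967820585 250.74119305841305 188.29489290405218 [[0.8555, -0.5177, 0.0098], [-0.1827, -0.3196, -0.9298], [0.4845, 0.7937, -0.3679]] [-0.3889, 0.1356, 0.6485]
{'t': 0.1, 'q': array([ 1.18458102e+00,  1.31104051e-01,  1.48915185e+00, -1.38188110e-05,
        1.52298909e+00, -8.54168696e-02]), 'dq': array([ 0.0001961 , -0.00116127, -0.00434805,  0.00190223, -0.00099226,
       -0.00095284]), 'joint_torque': array([ 1.53624504e-03, -5.61346042e+01, -4.93092549e+01,  7.70444074e-02,
        2.92213418e-02, -2.00949827e-06]), 'tool_pos': array([0.17758594, 0.57262744, 0.23969149]), 'orientation': array([-4.70656779e-01, -3.10575902e+00,  2.52842407e-03]), 'force': array([ 0.23154165, -0.35866111, -0.09222704]), 'wrist_torque': array([-0.02903662,  0.02822077,  0.01468573]), 'gripper_force': 0.0, 'opening': 0.09325870247785373}
```

View pics/top0.png

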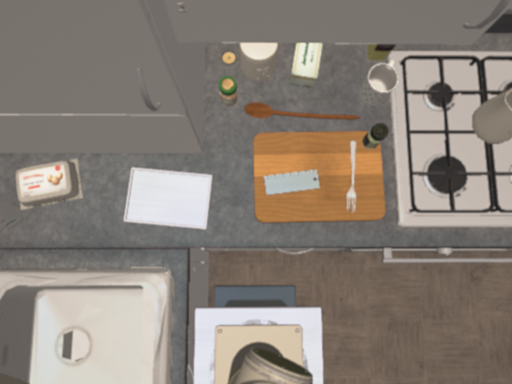

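The top view shows the board (cols 253–385, rows 131–222), scraper (264–320, 170–194) with its dot at the right, the fork (~352, 140–210) and the tray (124–212, 167–230).

Create h.py:
```python
import cv2,numpy as np
from scipy.spatial.transform import Rotation as Rn
def ray(c,uv,z):
    uv=np.atleast_2d(uv).astype(float); R=np.array(c["R"]);t=np.array(c["t"])
    d=np.c_[(uv[:,0]-c["cx"])/c["fx"],(uv[:,1]-c["cy"])/c["fy"],np.ones(len(uv))]@R
    o=-R.T@t
    return (o+d*((z-o[2])/d[:,2])[:,None])[:,:2]
def proj(c,X):
    p=np.atleast_2d(X)@np.array(c["R"]).T+np.array(c["t"])
    return np.c_[c["fx"]*p[:,0]/p[:,2]+c["cx"],c["fy"]*p[:,1]/p[:,2]+c["cy"]]
def rect(c,mask,seed,z):
    """component nearest seed -> world minAreaRect: centre, (short,long), yaw of long axis from +y"""
    n,l,st,ce=cv2.connectedComponentsWithStats(mask.astype(np.uint8))
    ok=[i for i in range(1,n) if st[i,4]>60]
    i=l[seed[1],seed[0]] or min(ok,key=lambda i:np.hypot(*(ce[i]-seed)))
    k=max(cv2.findContours((l==i).astype(np.uint8),0,1)[0],key=cv2.contourArea)[:,0]
    w=ray(c,k,z)
    r=cv2.minAreaRect((w*1000).astype(np.float32)); b=cv2.boxPoints(r)
    e=[b[1]-b[0],b[2]-b[1]]; e.sort(key=np.linalg.norm)
    L=e[1] if e[1][1]>0 else -e[1]
    return np.array(r[0])/1000,[round(float(np.linalg.norm(x))) for x in e],float(np.arctan2(-L[0],L[1])),st[i]
def masks(im):
    hsv=cv2.cvtColor(im,cv2.COLOR_RGB2HSV); H,S,V=[hsv[...,i].astype(int) for i in range(3)]
    return (H<25)&(S>90)&(V>90), (S<60)&(V>150)
```

Run:
```python
from plant import robot
from h import *
c=robot.read_camera("top"); im=c["image"]
for p in [(290,182),(275,185),(160,200),(270,150),(230,200),(352,170),(126,200)]: print(p,im[p[1],p[0]])
wood,grey=masks(im)
print("board",rect(c,wood,(270,150),.0216))
print("scr",rect(c,grey,(290,182),.0246))
print("fork",rect(c,grey,(352,170),.03))
print("tray",rect(c,grey,(160,200),.015))
```

```text
(290, 182) [182 191 190]
(275, 185) [182 192 194]
(160, 200) [228 229 234]
(270, 150) [173 121  72]
(230, 200) [106 106 105]
(352, 170) [210 194 180]
(126, 200) [171 169 171]
board (array([ 0.4855434, -0.1578703]), [241, 341], 0.019141336902976036, array([ 253,  131,  133,   92, 9856], dtype=int32))
scr (array([ 0.46767847, -0.08683006]), [51, 142], 0.12778083980083466, array([ 264,  170,   56,   25, 1027], dtype=int32))
fork (array([ 0.48882928, -0.2422858 ]), [21, 177], 1.5292794704437256, array([347, 141,   9,  67, 247], dtype=int32))
tray (array([0.4285856 , 0.23334004]), [146, 215], -0.09632615000009537, array([ 123,  167,   90,   63, 4631], dtype=int32))
```

Add to h.py:
```python
def delta(s,target,yaw):
    """shift in tool axes (after the turn) and turn so tool y is along +-(cos yaw, sin yaw)"""
    Rt=Rn.from_rotvec(s["orientation"]).as_matrix(); x,y,z=Rt.T
    a=np.arctan2(y[1],y[0]); w=(yaw-a+np.pi/2)%np.pi-np.pi/2
    turn=-w  # tool z is down
    R2=Rt@Rn.from_euler('z',turn).as_matrix(); d=np.array(target)-s["tool_pos"]
    print("t",round(s["t"],2),"pos",s["tool_pos"].round(4),"tilt",z.round(3),"yawy",round(a,3),"F",s["force"].round(1),"op",round(s["opening"],4),"q6",round(s["q"][5],2))
    print("turn",round(turn,3),"| shift before turn",(Rt.T@d).round(4),"| after",(R2.T@d).round(4))
```

Run:
```python
from plant import robot
from h import *
s=robot.read_state()
c=np.array([.4677,-.0868]);yw=.128; L=np.array([-np.sin(yw),np.cos(yw)])
p=c-.010*L
delta(s,[*p,.10],yw)
```

```text
t 0.15 pos [0.1776 0.5727 0.2398] tilt [-0.001 -0.001 -1.   ] yawy 1.27 F [-0.3  0.6  0.2] op 0.0931 q6 -0.09
turn 1.142 | shift before turn [-0.4767 -0.5528  0.1405] | after [-0.7009  0.2037  0.1405]
```

>>> shift_gripper(rows=[0, 0, 0, 0, 0.143, 0, 0, 0, 0, 0.143, 0, 0, 0, 0, 0.143, 0, 0, 0, 0, 0.143, 0, 0, 0, 0, 0.143, 0, 0, 0, 0, 0.143, 0, 0, 0, 0, 0.143, 0, 0, 0, 0, 0.141, 0, 0, 0, 0, 0], clamp_n=20)

```text
t: 1.05
tool_pos: [0.1777, 0.5729, 0.2403]
orientation: [2.077, 2.356, -0.001]
force: [0.5, -0.7, 0.3]
opening: 0.0255
gripper_force: 0.0
```

>>> shift_gripper(rows=[0, -0.035, 0.01, 0, 0, 0, -0.035, 0.01, 0, 0, 0, -0.035, 0.01, 0, 0, 0, -0.035, 0.01, 0, 0, 0, -0.035, 0.01, 0, 0, 0, -0.035, 0.01, 0, 0, 0, -0.035, 0.01, 0, 0, 0, -0.035, 0.01, 0, 0, 0, -0.035, 0.01, 0, 0, 0, -0.035, 0.01, 0, 0, 0, -0.035, 0.01, 0, 0, 0, -0.035, 0.01, 0, 0, 0, -0.035, 0.01, 0, 0, 0, -0.035, 0.01, 0, 0, 0, -0.035, 0.01, 0, 0, 0, -0.035, 0.01, 0, 0, 0, -0.035, 0.01, 0, 0, 0, -0.035, 0.01, 0, 0, 0, -0.035, 0.01, 0, 0, 0, 0, 0, 0, 0])

```text
t: 3.05
tool_pos: [0.4518, -0.0656, 0.2404]
orientation: [2.073, 2.36, -0.002]
force: [-0.5, -0.2, -0.1]
opening: 0.0004
gripper_force: 0.0
```

Run:
```python
from plant import robot
from h import *
c=np.array([.4677,-.0868]);yw=.128; L=np.array([-np.sin(yw),np.cos(yw)])
delta(robot.read_state(),[*(c-.010*L),.10],yw)
w=robot.read_camera("wrist"); cv2.imwrite("pics/w1.png",cv2.cvtColor(w["image"],cv2.COLOR_RGB2BGR))
print(-w["R"].T@w["t"],w["R"][2])
```

```text
t 3.05 pos [ 0.4518 -0.0656  0.2404] tilt [-0.    -0.001 -1.   ] yawy 0.129 F [-0.5 -0.2 -0.1] op 0.0004 q6 -0.38
turn 0.001 | shift before turn [-0.0329  0.0131  0.1404] | after [-0.0329  0.0131  0.1404]
[0.44166039 0.01289169 0.38406216] [ 0.03542295 -0.28099355 -0.9590557 ]
```

View pics/w1.png

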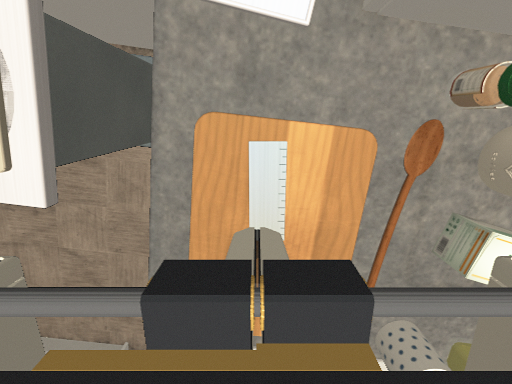

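The wrist view shows the board's left edge (205,113)–(372,131), and the scraper's end at (249,142)–(287,141), under the shut fingers. I'll cast these points as a check.

Run:
```python
from plant import robot
from h import *
w=robot.read_camera("wrist")
print(ray(w,[(249,142),(287,141),(249,220),(287,220)],.0246).round(4).tolist()); print(ray(w,[(215,113),(360,129)],.0216).round(4).tolist())
yw=.128;L=np.array([-np.sin(yw),np.cos(yw)]);W=np.array([np.cos(yw),np.sin(yw)]);c=np.array([.4677,-.0868])
print("top est",c+.07*L-.025*W,c+.07*L+.025*W)
```

```text
[[0.4348, -0.0195], [0.4829, -0.0119], [0.4478, -0.1257], [0.5002, -0.1188]]
[[0.388, 0.0104], [0.5733, 0.0148]]
top est [ 0.43396897 -0.02056393] [ 0.48355993 -0.01418139]
```

>>> shift_gripper(rows=[0, -0.033, 0.013, 0.02, 0, 0, 0, 0, 0.04, 0, 0, 0, 0, 0.04, 0, 0, 0, 0, 0.04, 0, 0, 0, 0, 0.03, 0, 0, 0, 0, 0.01, 0, 0, 0, 0, 0.005, 0, 0, 0, 0, 0, 0])

```text
t: 3.95
tool_pos: [0.4688, -0.0929, 0.0565]
orientation: [2.073, 2.36, 0.001]
force: [0.5, -0.3, 0.1]
opening: -0.0
gripper_force: 0.0
```

>>> shift_gripper(rows=[0, 0, 0, 0.004, 0, 0, 0, 0, 0.003, 0, 0, 0, 0, 0.002, 0, 0, 0, 0, 0.001, 0, 0, 0, 0, 0, 0, 0, 0, 0, 0, 0])

```text
t: 4.55
tool_pos: [0.4691, -0.0936, 0.0469]
orientation: [2.074, 2.358, 0.001]
force: [-2.1, 0.7, 7.7]
opening: 0.0006
gripper_force: 3.8
```

>>> shift_gripper(rows=[0, 0, 0, 0.001, 0, 0, 0, 0, 0, 0])

```text
t: 4.75
tool_pos: [0.4697, -0.0938, 0.0469]
orientation: [2.073, 2.357, 0.002]
force: [-3.6, 1.1, 14.7]
opening: 0.0004
gripper_force: 7.5
```

>>> shift_gripper(rows=[0, 0.003, 0, 0, 0, 0, 0.006, 0, 0, 0, 0, 0.008, 0, 0, 0, 0, 0.008, 0, 0, 0, 0, 0.008, 0, 0, 0, 0, 0.005, 0, 0, 0, 0, 0.002, 0, 0, 0, 0, 0, 0, 0, 0])

```text
t: 5.55
tool_pos: [0.4653, -0.0542, 0.0469]
orientation: [2.072, 2.356, 0.003]
force: [0.3, -1.1, 10.3]
opening: 0.0004
gripper_force: 5.1
```

Create look.py:
```python
from plant import robot
from h import *
w=robot.read_camera("wrist"); wood,grey=masks(w["image"])
g=grey.copy(); g[225:]=0; g[:, :150]=0;g[:60]=0
n,l,st,ce=cv2.connectedComponentsWithStats(g.astype(np.uint8))
for i in range(1,n):
    if st[i,4]>300:
        k=cv2.findContours((l==i).astype(np.uint8),0,1)[0][0][:,0]; b=cv2.boxPoints(cv2.minAreaRect(k.astype(np.float32)))
        print(st[i].tolist(), ray(w,b,.0246).round(4).tolist())
c=robot.read_camera("top"); _,grey=masks(c["image"])
n,l,st,ce=cv2.connectedComponentsWithStats(grey.astype(np.uint8))
print("top",[s.tolist() for s in st[1:] if s[4]>60 and 215<s[0]<330 and 120<s[1]<230])
delta(robot.read_state(),[.45,0,.1],.128)
```

```bash
python3 look.py
```

```text
[215, 120, 86, 105, 8423] [[0.4315, 0.0184], [0.4803, 0.0248], [0.4915, -0.0391], [0.437, -0.0461]]
top [[310, 124, 27, 150, 629], [255, 175, 16, 21, 220], [270, 177, 35, 14, 196]]
t 5.65 pos [ 0.4653 -0.0542  0.0469] tilt [ 0.004 -0.001 -1.   ] yawy 0.128 F [-0.5 -0.   9.8] op 0.0005 q6 -0.35
turn 0.0 | shift before turn [ 0.0556 -0.008  -0.0533] | after [ 0.0556 -0.008  -0.0533]
```

>>> shift_gripper(rows=[0, 0.003, 0, 0, 0, 0, 0.006, 0, 0, 0, 0, 0.008, 0, 0, 0, 0, 0.008, 0, 0, 0, 0, 0.008, 0, 0, 0, 0, 0.004, 0, 0, 0, 0, 0.002, 0, 0, 0, 0, 0, 0, 0, 0, 0, 0, 0, 0, 0, 0, 0, 0, 0, 0])

```text
t: 6.65
tool_pos: [0.4604, -0.0154, 0.0469]
orientation: [2.072, 2.356, 0.004]
force: [-0.0, -1.2, 10.6]
opening: 0.0002
gripper_force: 5.3
```

```bash
python3 look.py
```

```text
[393, 60, 24, 23, 310] [[0.5197, 0.0943], [0.522, 0.103], [0.5358, 0.0991], [0.5337, 0.0903]]
[215, 120, 86, 105, 8494] [[0.4266, 0.0573], [0.4754, 0.0636], [0.4866, -0.0003], [0.4321, -0.0073]]
[355, 155, 24, 39, 333] [[0.5142, 0.0267], [0.5162, 0.0508], [0.526, 0.0491], [0.5244, 0.0248]]
top [[295, 124, 18, 152, 647], [237, 175, 53, 23, 477]]
t 6.75 pos [ 0.4604 -0.0154  0.0469] tilt [ 0.005 -0.001 -1.   ] yawy 0.128 F [-0.5  0.6  9.9] op 0.0005 q6 -0.27
turn -0.0 | shift before turn [ 0.0165 -0.0081 -0.0532] | after [ 0.0165 -0.0081 -0.0532]
```

>>> shift_gripper(rows=[0, 0, 0, -0.004, 0, 0, 0, 0, -0.02, 0, 0.09, 0, 0, -0.04, 0, 0.09, -0.03, 0, -0.04, 0, 0.09, -0.04, 0, -0.02, 0, 0.09, -0.04, 0, 0, 0, 0.09, 0, 0, 0, 0, 0.09, 0, 0, 0, 0])

```text
t: 7.55
tool_pos: [0.4718, -0.1246, 0.1685]
orientation: [-2.077, -2.356, -0.0]
force: [0.6, 0.3, -0.0]
opening: 0.0439
gripper_force: 0.0
```

Run:
```python
from plant import robot
from h import *
c=robot.read_camera("wrist"); cv2.imwrite("pics/w2.png",cv2.cvtColor(c["image"],cv2.COLOR_RGB2BGR))
c=robot.read_camera("scene"); cv2.imwrite("pics/s2.png",cv2.cvtColor(c["image"],cv2.COLOR_RGB2BGR))
```

```bash
python3 look.py
```

```text
[235, 60, 52, 90, 4454] [[0.4341, 0.0024], [0.482, 0.0086], [0.4952, -0.074], [0.443, -0.0808]]
top [[320, 139, 30, 13, 151], [308, 162, 37, 15, 180]]
t 7.75 pos [ 0.4718 -0.1229  0.1681] tilt [-0.001  0.001 -1.   ] yawy 0.129 F [-0.1 -0.   0.6] op 0.0597 q6 -0.49
turn 0.001 | shift before turn [ 0.1246 -0.0057  0.0682] | after [ 0.1246 -0.0058  0.0682]
```

View pics/w2.png

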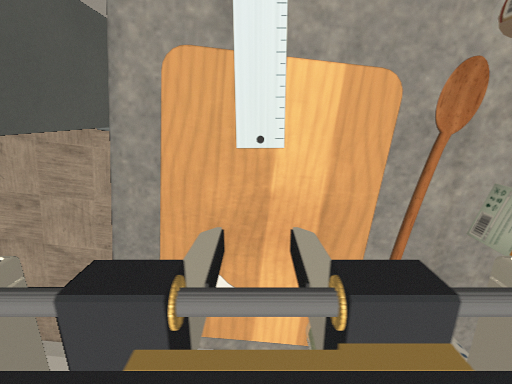

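View pics/s2.png

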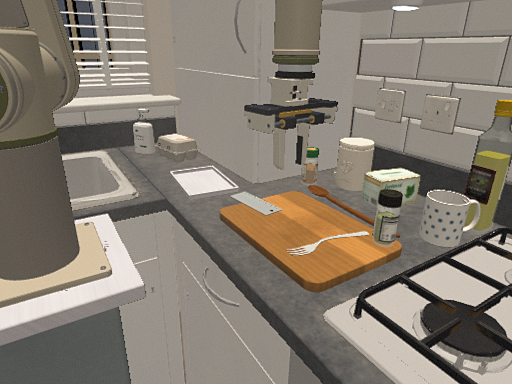

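The wrist view shows the scraper past the board edge (line (185,45)–(385,68)), its dot end at (236,149)–(284,148). The scene view shows it flat on the board and overhanging towards the tray, with the fork unmoved.

Run:
```python
from plant import robot
from h import *
w=robot.read_camera("wrist")
p=ray(w,[(236,149),(284,148),(234,10),(287,10)],.0246); e=ray(w,[(185,45),(385,68)],.0216)
L=(p[2]+p[3]-p[0]-p[1]); L/=np.linalg.norm(L); yw=np.arctan2(-L[0],L[1]); c=p[:2].mean(0)+.07*L
print(p.round(4).tolist(),e.round(4).tolist(),"c",c,"yaw",yw)
g=c+.04*L
print("grip",g,"edge y there",np.interp(g[0],e[:,0],e[:,1]))
delta(robot.read_state(),[*g,.0415],yw)
```

```text
[[0.4442, -0.0804], [0.4932, -0.073], [0.4288, 0.0436], [0.4764, 0.0498]] [[0.3856, 0.0099], [0.578, 0.0149]] c [ 0.45962518 -0.00726681] yaw 0.12943250955447108
grip [0.45446233 0.0323986 ] edge y there 0.01169013554928934
t 7.8 pos [ 0.4719 -0.1229  0.1682] tilt [-0.001  0.001 -1.   ] yawy 0.129 F [-0.7  0.2  0.1] op 0.0634 q6 -0.49
turn -0.0 | shift before turn [0.1562 0.0029 0.1268] | after [0.1562 0.0029 0.1268]
```

>>> shift_gripper(rows=[0.09, 0.03, 0, 0, 0, 0.09, 0.04, 0.002, 0, 0, 0.09, 0.04, 0.001, 0, 0, 0.09, 0.036, 0, 0, 0, 0.09, 0.008, 0, 0.03, 0, 0.09, 0, 0, 0.04, 0, 0.09, 0, 0, 0.03, 0, 0.09, 0, 0, 0.015, 0, 0.09, 0, 0, 0.007, 0, 0.09, 0, 0, 0, 0, 0.09, 0, 0, 0, 0])

```text
t: 8.9
tool_pos: [0.4562, 0.0293, 0.0476]
orientation: [2.074, 2.359, 0.001]
force: [0.2, -0.5, -0.4]
opening: 0.09
gripper_force: 0.0
```

Run:
```python
from plant import robot
from h import *
delta(robot.read_state(),[.4545,.0324,.0415],.129)
c=robot.read_camera("scene"); im=cv2.cvtColor(c["image"],cv2.COLOR_RGB2BGR)[120:260,180:340]
cv2.imwrite("pics/s3.png",cv2.resize(im,None,fx=4,fy=4))
```

```text
t 8.9 pos [0.4562 0.0293 0.0476] tilt [ 0.001 -0.    -1.   ] yawy 0.128 F [ 0.2 -0.5 -0.4] op 0.09 q6 -0.18
turn -0.001 | shift before turn [ 0.0033 -0.0012  0.0061] | after [ 0.0033 -0.0012  0.0061]
```

View pics/s3.png

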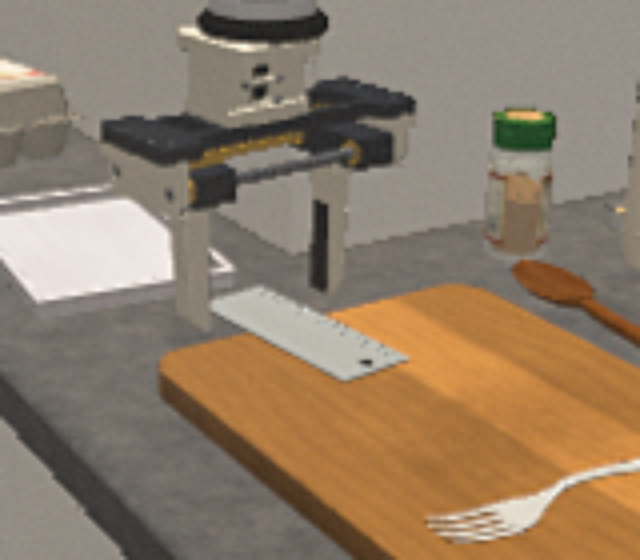

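The fingers straddle the overhanging end beyond the board edge. I'll finish the descent and close.

>>> shift_gripper(rows=[0.09, 0.003, -0.001, 0.003, 0, 0.09, 0, 0, 0.003, 0, 0.09, 0, 0, 0, 0, 0.07, 0, 0, 0, 0, 0.06, 0, 0, 0, 0, 0.055, 0, 0, 0, 0, 0.045, 0, 0, 0, 0, 0.045, 0, 0, 0, 0, 0.045, 0, 0, 0, 0, 0.045, 0, 0, 0, 0], clamp_n=45)

```text
t: 9.95
tool_pos: [0.4541, 0.0319, 0.0407]
orientation: [2.075, 2.359, 0.0]
force: [0.3, -0.2, -0.1]
opening: 0.0486
gripper_force: 45.0
```

>>> shift_gripper(rows=[0.04, 0, 0, 0, 0, 0.04, 0, 0, 0, 0, 0.04, 0, 0, 0, 0], clamp_n=45)

```text
t: 10.25
tool_pos: [0.4541, 0.0319, 0.0407]
orientation: [2.075, 2.359, 0.0]
force: [0.4, -0.6, 0.3]
opening: 0.0484
gripper_force: 45.0
```

>>> shift_gripper(rows=[0.04, 0, 0, -0.003, 0, 0.04, 0, 0, -0.006, 0, 0.04, 0, 0, -0.01, 0, 0.04, 0, 0, -0.01, 0, 0.04, 0, 0, -0.01, 0, 0.04, 0, 0, -0.01, 0, 0.04, 0, 0, -0.005, 0, 0.04, 0, 0, 0, 0, 0.04, 0, 0, 0, 0, 0.04, 0, 0, 0, 0])

```text
t: 11.25
tool_pos: [0.4536, 0.0319, 0.0941]
orientation: [-2.074, -2.358, 0.001]
force: [-0.4, 0.0, -2.6]
opening: 0.0481
gripper_force: 45.0
```

Run:
```python
from plant import robot
from h import *
c=robot.read_camera("scene"); im=cv2.cvtColor(c["image"],cv2.COLOR_RGB2BGR)[120:260,180:340]
cv2.imwrite("pics/s4.png",cv2.resize(im,None,fx=4,fy=4))
t=np.array([.4286,.2333]);yw=-.096;L=np.array([-np.sin(yw),np.cos(yw)])
delta(robot.read_state(),[*(t+.04*L),.085],yw)
```

```text
t 11.3 pos [0.4536 0.0319 0.094 ] tilt [-0.001  0.    -1.   ] yawy 0.128 F [ 0.7 -0.4 -1.6] op 0.0483 q6 -0.17
turn 0.224 | shift before turn [0.2419 0.0098 0.009 ] | after [ 0.238  -0.0442  0.009 ]
```

View pics/s4.png

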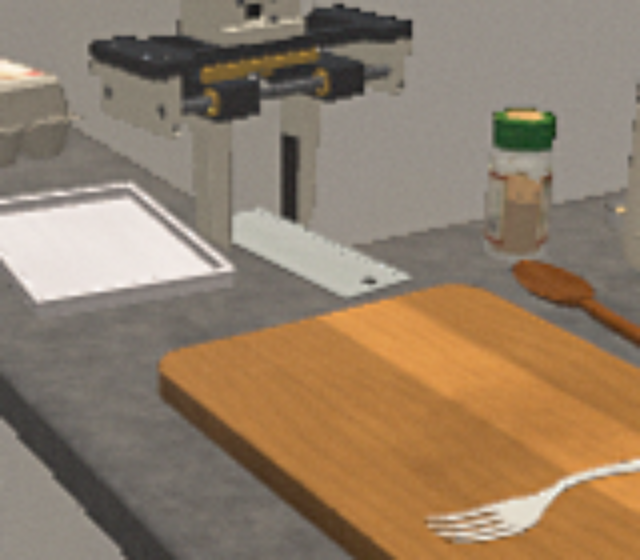

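The scraper is held nearly level and is clear of the board. Next I turn it and carry it over the tray.

>>> shift_gripper(rows=[0.04, 0, 0, 0, 0.06, 0.04, 0, 0, 0, 0.08, 0.04, 0, 0, 0, 0.06, 0.04, 0, 0, 0, 0.024, 0.04, 0.012, -0.002, 0, 0, 0.04, 0.02, -0.004, 0, 0, 0.04, 0.025, -0.005, 0, 0, 0.04, 0.03, -0.006, 0, 0, 0.04, 0.03, -0.006, 0, 0, 0.04, 0.03, -0.006, 0, 0, 0.04, 0.03, -0.006, 0, 0, 0.04, 0.025, -0.004, 0, 0, 0.04, 0.02, -0.003, 0, 0, 0.04, 0.012, -0.002, 0, 0, 0.04, 0.004, 0, 0, 0, 0.04, 0, 0, 0, 0, 0.04, 0, 0, 0, 0])

```text
t: 13.0
tool_pos: [0.4331, 0.2724, 0.0945]
orientation: [2.326, 2.112, -0.001]
force: [-0.2, 0.0, -2.0]
opening: 0.0483
gripper_force: 45.0
```

Run:
```python
from plant import robot
from h import *
for n in("scene","wrist"):
    c=robot.read_camera(n); im=cv2.cvtColor(c["image"],cv2.COLOR_RGB2BGR)
    if n=="scene": im=cv2.resize(im[100:240,130:290],None,fx=4,fy=4)
    cv2.imwrite(f"pics/{n}5.png",im)
c=robot.read_camera("top"); _,g=masks(c["image"])
t=np.array([.4286,.2333]);yw=-.096;L=np.array([-np.sin(yw),np.cos(yw)])
delta(robot.read_state(),[*(t+.04*L),.0255],yw)
```

```text
t 13.15 pos [0.4333 0.2723 0.0946] tilt [-0. -0. -1.] yawy -0.097 F [ 0.2  0.5 -1.2] op 0.0485 q6 0.56
turn -0.001 | shift before turn [ 0.0007 -0.0009  0.0691] | after [ 0.0007 -0.0009  0.0691]
```

View pics/scene5.png

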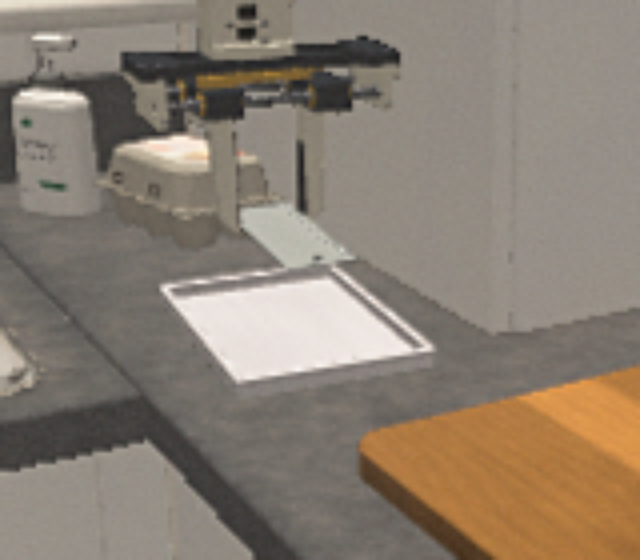

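View pics/wrist5.png

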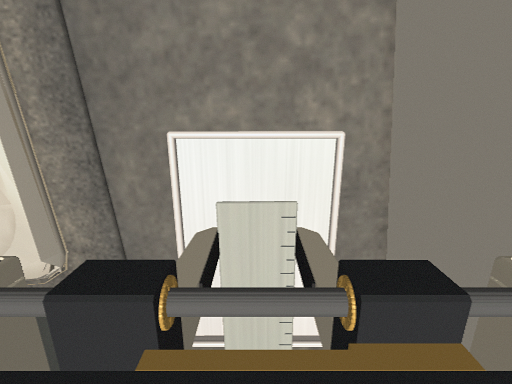

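The scraper is aligned and centred over the tray: its sides are at cols 217 and 297, inside the tray's rim at 170 and 343. Lowering it now.

>>> shift_gripper(rows=[0.04, 0, 0, 0.01, 0, 0.04, 0, 0, 0.015, 0, 0.04, 0, 0, 0.015, 0, 0.04, 0, 0, 0.01, 0, 0.04, 0, 0, 0.007, 0, 0.04, 0, 0, 0.005, 0, 0.04, 0, 0, 0.003, 0, 0.04, 0, 0, 0, 0, 0.04, 0, 0, 0, 0, 0.04, 0, 0, 0, 0])

```text
t: 14.15
tool_pos: [0.4335, 0.2733, 0.0302]
orientation: [2.325, 2.112, 0.002]
force: [0.6, -0.5, -0.6]
opening: 0.0488
gripper_force: 45.0
```

>>> shift_gripper(rows=[0.04, 0, 0, 0.002, 0, 0.04, 0, 0, 0.001, 0, 0.04, 0, 0, 0, 0, 0.04, 0, 0, 0, 0])

```text
t: 14.55
tool_pos: [0.4331, 0.273, 0.0266]
orientation: [-2.325, -2.112, 0.0]
force: [-0.3, 1.2, -2.7]
opening: 0.0488
gripper_force: 45.0
```

>>> shift_gripper(rows=[0.04, 0, 0, 0.0008, 0, 0.04, 0, 0, 0, 0, 0.052, 0, 0, 0, 0, 0.055, 0, 0, 0, 0, 0.062, 0, 0, 0, 0, 0.062, 0, 0, 0, 0, 0.062, 0, 0, 0, 0], clamp_n=10)

```text
t: 15.25
tool_pos: [0.4331, 0.273, 0.0259]
orientation: [2.325, 2.112, 0.0]
force: [-0.4, 0.7, 0.2]
opening: 0.0619
gripper_force: 0.0
```

>>> shift_gripper(rows=[0.062, 0, 0, -0.005, 0, 0.062, 0, 0, -0.015, 0, 0.062, 0, 0, -0.03, 0, 0.062, 0, 0, -0.04, 0, 0.062, 0, 0, -0.04, 0, 0.062, 0, 0, -0.04, 0, 0.062, -0.04, 0, 0, 0, 0.062, -0.04, 0, 0, 0, 0.062, -0.04, 0, 0, 0, 0.062, -0.04, 0, 0, 0, 0.062, -0.04, 0, 0, 0, 0.062, 0, 0, 0, 0, 0.062, 0, 0, 0, 0])

```text
t: 16.55
tool_pos: [0.4143, 0.0734, 0.1971]
orientation: [2.327, 2.109, 0.003]
force: [0.4, 0.3, 0.6]
opening: 0.0621
gripper_force: 0.0
```

Run:
```python
from plant import robot
from h import *
s=robot.read_state(); print(s["t"],s["force"],s["tool_pos"])
c=robot.read_camera("wrist"); cv2.imwrite("pics/w6.png",cv2.cvtColor(c["image"],cv2.COLOR_RGB2BGR))
c=robot.read_camera("scene"); im=cv2.cvtColor(c["image"],cv2.COLOR_RGB2BGR)[100:240,130:290]
cv2.imwrite("pics/s6.png",cv2.resize(im,None,fx=4,fy=4))
```

```text
16.55 [0.38483485 0.32102939 0.56510371] [0.41427916 0.07336597 0.19712959]
```

View pics/w6.png

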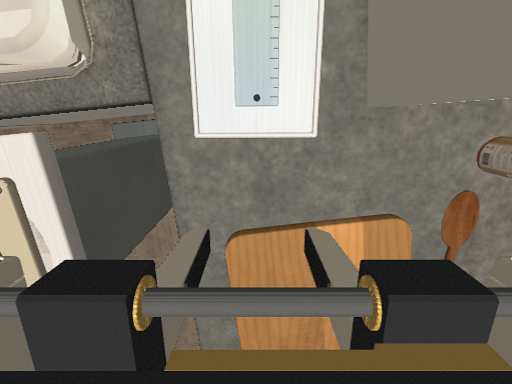

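View pics/s6.png

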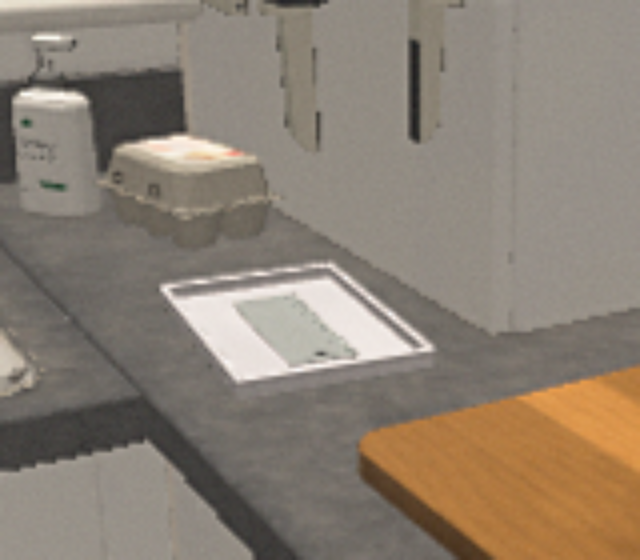

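The wrist view (dot end at (234–279, 106), tray end at row 136) and the scene view both show the scraper flat, lengthwise and well inside the tray's rim. The gripper is clear of it.

```bash
python3 -c "
from plant import robot
print(robot.close_job())"
```

```text
the job is handed in; nothing more can be done
None
```

The job is handed in at about 17 s of the allowed 48 s: the last pictures show the scraper released, flat and lengthwise in the baking tray, and the robot never went near the fork; no verdict was returned.

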